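Balance the centrifuge rotor

ROBOT

A 6-joint arm with a two-finger parallel gripper is mounted at the origin on a cart in front of the work surface, level with it; the furniture and walls round the work are solid. World frame = base frame: x ahead of the robot, y to its left, z up, the work surface at z = 0. Lengths are in m, angles in rad, forces in N, time in s.
With the tool pointing down it reaches from about 0.3 to 0.875 m from the base axis. Payload 4.2 kg.
Tool frame: the origin (TCP) lies on the front face of the gripper's body, between the roots of the fingers; the fingertips stand 73 mm ahead of it and the grasp point (between the pads) lies 54 mm ahead of it; z points along the fingers, y is the line along which they close (so a half turn about z gives the same grasp; the last joint's range is limited). The gripper opens to 85 mm and grips with 20 to 120 N. Pads are 22 mm wide; open, the fingers measure 114 mm over their backs; the gripper's body (76 mm by 85 mm) begins 54 mm behind the grasp point. The pads swing forward as they close: fully open they stand 13 mm farther back than shut.
Start: joints at [1.272, 0.32, 1.565, -0, 1.257, -0.02], TCP at [0.158, 0.553, 0.304] pointing down, gripper open.
Joint ranges: [-3.11, 3.11], [-0.84, 2.01], [0.21, 2.61], [-1.34, 4.49], [0.05, 2.63], [-2.56, 2.56]. Speed limits (rad/s): [2.57, 2.57, 3.14, 3.14, 3.14, 3.14].

INTERFACE

Orientations are given as a unit quaternion [w, x, y, z].
In Python, from cell import sensors, imaging, sign_off gives the robot as it stands. The module is installed in compiled form; this text tells all that it offers.
- The arm moves only by the shell command python3 -m inch 'ROWS'. ROWS is JSON, a list that holds one entry, the list of rows, each a list of 5 numbers: the shift along the world's x, y, z in m, then the turn about the world's z in rad, then the opening, from 0 (shut) to 1 (fully open). In form: [[[dx, dy, dz, spin, grip], ...]]. A call has exactly 10 rows; each row shifts and turns the commanded pose from where the row before left it; what a row does not reach is not made up. A row lasts 1/8 s, in which the tool goes at most 62.5 mm and 10.7 degrees, less where a joint would pass 70% of its speed; a pose out of reach is approached as far as the arm can. A call is refused whole if a number of a shift passes 0.0625 or a number of a turn 0.188, either way. A call with a gripper value outside its range is refused whole. The fingers move at their own pace and stop on an object; the grip force is fixed at half the most. Time passes only in rows, so rows that do not move let the fingers close, or fill a call up. It gives the time, the measured TCP pose, the force, the opening and the grip force at its end, in the units of the state.
- sensors.state(): the state, without advancing time (a new reading comes with each control period).
- imaging.camera(name): name is "scene" or "side" or "wrist"; returns a dict with "img" (400x640x3 uint8, red, green, blue), "fov_y" (degrees; the focal length in pixels is half the picture's height over the tangent of half this angle, whatever the lens; pixels are square), "cx", "cy" (the principal point, pixels), "extrinsics" (4x4, takes a point from camera to world coordinates); the wrist camera has in their place "tool_from_camera" (4x4, takes a point from camera to tool coordinates, whose origin is the TCP and whose axes are the flange's). Camera axes: x right, y up, looking along -z (the intrinsics and any distortion apply to the point x, -y, -z); pixel columns grow to the right and rows downward; lengths in m; the calibration is good to about 2 mm. A picture is of the moment at which its call begins: read the wrist's pose just before it. There is no depth.
- sign_off(): hands the job in; it is judged then, once.
The state is a dict: "clock": time; "joints": joint angles; "dq": joint speeds; "joint_efforts": joint torques, N m; "tcp_pos": TCP position; "orientation": TCP orientation; "contact_force": force on the tool from outside, world axes, zero at the start; "moment": the same for the moment, N m; "width": finger opening in m; "grip_force": force on a finger pad.
Only numpy, scipy, OpenCV 4.12 (cv2) and the standard library are available. Lean on these libraries where they do the work, as an engineer would, in place of code of your own. Each camera call takes 0.05 s, during which the arm holds its last target. There are 200 camera calls.

TASK

The six coloured tubes were loaded into the centrifuge out of balance: rearrange them so that every tube faces its twin, the one with the same cap colour, straight across the rotor, all six fully seated in the sleeves. The tubes cannot stand on the bench, but the rack beside it has one empty hole where one can be parked on the way; keep the tubes upright, and leave the two white-capped tubes in the rack where they are.

Things in the scene. Friction and masses are not known exactly. Their poses are not given: they have to be found in the camera images.
- red_tube_1: One of two red-capped tubes, interchangeable twins of equal weight; starts in a rotor sleeve. Off-white conical tube, 117 mm long, 29 mm thick; ribbed red screw cap (35 mm wide, the top 20 mm) to grip. Tapers to a 9 mm tip over the lowest 16 mm, so it cannot stand alone; rigid, 50 to 80 g. Origin: underside of the tip; z up the tube.
- red_tube_2: One of two red-capped tubes, interchangeable twins of equal weight; starts in a rotor sleeve. Off-white conical tube, 117 mm long, 29 mm thick; ribbed red screw cap (35 mm wide, the top 20 mm) to grip. Tapers to a 9 mm tip over the lowest 16 mm, so it cannot stand alone; rigid, 50 to 80 g. Origin: underside of the tip; z up the tube.
- blue_tube_1: One of two blue-capped tubes, interchangeable twins of equal weight; starts in a rotor sleeve. Off-white conical tube, 117 mm long, 29 mm thick; ribbed blue screw cap (35 mm wide, the top 20 mm) to grip. Tapers to a 9 mm tip over the lowest 16 mm, so it cannot stand alone; rigid, 50 to 80 g. Origin: underside of the tip; z up the tube.
- blue_tube_2: One of two blue-capped tubes, interchangeable twins of equal weight; starts in a rotor sleeve. Off-white conical tube, 117 mm long, 29 mm thick; ribbed blue screw cap (35 mm wide, the top 20 mm) to grip. Tapers to a 9 mm tip over the lowest 16 mm, so it cannot stand alone; rigid, 50 to 80 g. Origin: underside of the tip; z up the tube.
- yellow_tube_1: One of two yellow-capped tubes, interchangeable twins of equal weight; starts in a rotor sleeve. Off-white conical tube, 117 mm long, 29 mm thick; ribbed yellow screw cap (35 mm wide, the top 20 mm) to grip. Tapers to a 9 mm tip over the lowest 16 mm, so it cannot stand alone; rigid, 50 to 80 g. Origin: underside of the tip; z up the tube.
- yellow_tube_2: One of two yellow-capped tubes, interchangeable twins of equal weight; starts in a rotor sleeve. Off-white conical tube, 117 mm long, 29 mm thick; ribbed yellow screw cap (35 mm wide, the top 20 mm) to grip. Tapers to a 9 mm tip over the lowest 16 mm, so it cannot stand alone; rigid, 50 to 80 g. Origin: underside of the tip; z up the tube.
- white_tube_1: One of two white-capped tubes standing in the rack, where they belong. Off-white conical tube, 117 mm long, 29 mm thick; ribbed white screw cap (35 mm wide, the top 20 mm) to grip. Tapers to a 9 mm tip over the lowest 16 mm, so it cannot stand alone; rigid, 50 to 80 g. Origin: underside of the tip; z up the tube.
- white_tube_2: One of two white-capped tubes standing in the rack, where they belong. Off-white conical tube, 117 mm long, 29 mm thick; ribbed white screw cap (35 mm wide, the top 20 mm) to grip. Tapers to a 9 mm tip over the lowest 16 mm, so it cannot stand alone; rigid, 50 to 80 g. Origin: underside of the tip; z up the tube.
- rotor: Rotor in the open bowl of the light grey centrifuge (262 mm wide, 115 high): hub with six upright steel sleeves on a circle of 78 mm radius, every 60 degrees from its +x axis. Origin: on its axis, 42 mm above the bench; z up. Sleeve: 33 mm bore, floor (where a tip rests) 6 mm and rim 76 mm above the origin. Stiff bearing: turns only if pushed sideways with about 4 N, and may be left turned.
- park_rack: Grey-green block, 62 (x) by 190 (y) by 66 mm high, fixed, with three 33 mm holes in a row along its y axis at y = -60, 0 and +60 mm; hole floors 10 mm above its origin. White-capped tubes fill two; the one at y = +60 mm is empty at the start. Origin: centre of its underside, on the bench; z up.
There are look-alikes about, which are no part of the job. Leave any green look-alike of the blue_tube_2 alone. Leave any black look-alike of the yellow_tube_1 alone.

How it is judged:
By the outcome, as a careful person would: the job done as asked, in the order asked, and still so for the second after the job is handed in, with the robot touching nothing.
It also fails if it takes over 96 s, if anything falls off the work surface, if the arm or the gripper's body presses on something with over 40 N, if the wrist force passes 120 N, or if a joint passes its speed limit or range.

## Working session

There is one attempt and no reset: what is moved stays moved. The work goes in short steps, Python scripts to look and compute and a shell command to move; the robot and the scene stay as the last step left them, time stands still between calls to the robot, and variables do not carry over. Pictures are saved under pics/ and viewed, at most 14 in all, crops included, and the job is handed in when it is done.

```bash
mkdir -p pics; cat > h.py <<'E'
import numpy as np,cv2
from cell import sensors,imaging
def grab(n,name=None):
    s=sensors.state(); c=imaging.camera(n); im=c['img']
    if name: cv2.imwrite('pics/'+name,im[:,:,::-1])
    return s,c
def ray(c,u,v,s=None):
    f=200/np.tan(np.radians(c['fov_y'])/2)
    d=np.array([(u-c['cx'])/f,-(v-c['cy'])/f,-1])
    if 'extrinsics' in c: T=np.array(c['extrinsics'])
    else:
        from scipy.spatial.transform import Rotation as R
        q=s['orientation'];W=np.eye(4);W[:3,:3]=R.from_quat([q[1],q[2],q[3],q[0]]).as_matrix();W[:3,3]=s['tcp_pos']
        T=W@np.array(c['tool_from_camera'])
    return T[:3,3],T[:3,:3]@d
def onz(c,u,v,z,s=None):
    o,d=ray(c,u,v,s); return (o+d*(z-o[2])/d[2])
E
python3 - <<'E'
from h import *
for n in ['scene','wrist','side']:
    s,c=grab(n,n+'0.png'); print({k:np.round(v,3).tolist() for k,v in c.items() if k!='img'})
print(s)
E
```

```text
{'fov_y': 48.586, 'cx': 321.731, 'cy': 199.912, 'extrinsics': [[0.777, 0.392, -0.493, 0.022], [-0.629, 0.49, -0.603, -0.67], [0.005, 0.779, 0.627, 0.688], [0.0, 0.0, 0.0, 1.0]]}
{'fov_y': 64.764, 'cx': 317.923, 'cy': 203.919, 'tool_from_camera': [[0.0, 0.952, 0.305, 0.078], [1.0, -0.001, 0.001, 0.0], [0.001, 0.305, -0.952, -0.07], [0.0, 0.0, 0.0, 1.0]]}
{'fov_y': 47.199, 'cx': 323.206, 'cy': 200.021, 'extrinsics': [[-0.903, 0.274, -0.331, 0.107], [-0.429, -0.549, 0.717, 0.792], [0.014, 0.789, 0.614, 0.793], [0.0, 0.0, 0.0, 1.0]]}
{'clock': 0.1, 'joints': array([ 1.27199672e+00,  3.20246405e-01,  1.56554640e+00, -1.99415843e-05,
        1.25739043e+00, -1.99954836e-02]), 'dq': array([-0.00050571, -0.00337651, -0.00332434, -0.00034456,  0.00266082,
        0.00039047]), 'joint_efforts': array([ 8.00839716e-04, -4.16412699e+01, -2.34706628e+01,  1.28425954e-04,
        4.84870659e-03, -1.37576751e-05]), 'tcp_pos': array([0.15815596, 0.5525078 , 0.30315978]), 'orientation': array([-1.16868248e-04,  1.38947907e-01,  9.90299372e-01, -7.86710475e-04]), 'contact_force': array([0.29370252, 0.11854389, 0.92446423]), 'moment': array([-0.02945886,  0.0218304 ,  0.04471097]), 'grip_force': 0.0, 'width': 0.08521379962822637}
```

View pics/scene0.png

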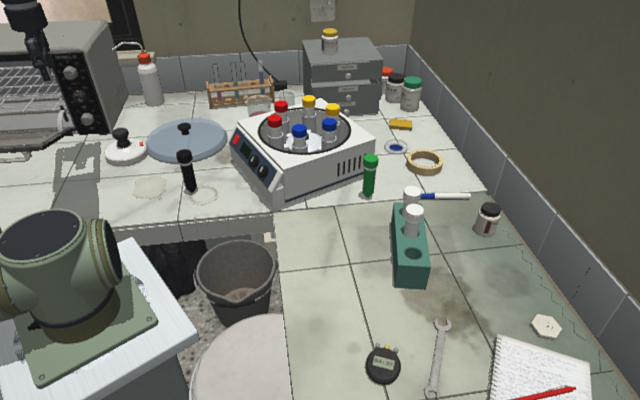

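View pics/side0.png

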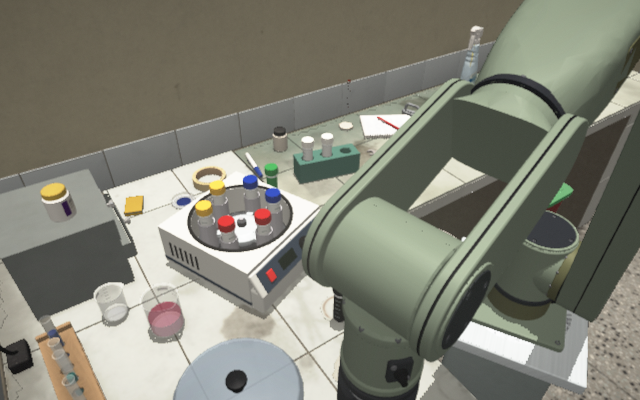

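The caps run round the rotor as red, red, blue, blue, yellow, yellow. In the scene view red is at (281,106) and (274,121), blue at (299,131) and (329,124), yellow at (333,109) and (309,101). The rack has its near hole, (413,253), empty. Keeping one tube of each colour leaves a 3-cycle, so four moves will do it.

```bash
cat >> h.py <<'E'
HUE={'red':(172,8),'blue':(108,128),'yellow':(18,32)}
def blobs(im,col,amin=30):
    h=cv2.cvtColor(im,cv2.COLOR_RGB2HSV); lo,hi=HUE[col]
    H,S,V=cv2.split(h)
    m=((H>=lo)|(H<=hi)) if lo>hi else ((H>=lo)&(H<=hi))
    m=(m&(S>130)&(V>70)).astype(np.uint8)
    n,l,st,ce=cv2.connectedComponentsWithStats(m)
    return [(ce[i],st[i]) for i in range(1,n) if st[i][4]>=amin]
E
python3 - <<'E'
from h import *
P=[]
for n in ['scene','side']:
    s,c=grab(n)
    for col in HUE:
        for ce,st in blobs(c['img'],col):
            p=onz(c,*ce,0.155)
            if abs(p[0]-.4)<.3: print(n,col,ce.round(),st[4],p.round(3))
    if n=='scene':
        for u,v in [(411,191),(414,212),(413,253)]: print(onz(c,u,v,0.127 if v<250 else .066).round(3))
E
```

```text
scene red [144.  58.] 115 [0.453 0.755 0.155]
scene red [281. 106.] 129 [0.602 0.213 0.155]
scene red [274. 120.] 160 [0.546 0.159 0.155]
scene red [236. 139.] 52 [0.426 0.141 0.155]
scene red [547. 394.] 263 [ 0.418 -0.631  0.155]
scene blue [329. 124.] 152 [0.64  0.061 0.155]
scene blue [299. 130.] 164 [0.565 0.083 0.155]
scene blue [396. 147.] 47 [ 0.69  -0.113  0.155]
scene blue [427. 196.] 61 [ 0.609 -0.276  0.155]
scene yellow [309. 100.] 133 [0.678 0.192 0.155]
scene yellow [332. 109.] 151 [0.696 0.116 0.155]
[ 0.626 -0.223  0.127]
[ 0.58  -0.272  0.127]
[ 0.546 -0.311  0.066]
side red [262. 216.] 215 [0.546 0.157 0.155]
side red [226. 223.] 226 [0.602 0.211 0.155]
side red [271. 275.] 91 [0.442 0.295 0.155]
side blue [250. 179.] 101 [0.645 0.052 0.155]
side blue [272. 193.] 109 [0.569 0.074 0.155]
side yellow [217. 188.] 185 [0.696 0.114 0.155]
side yellow [203. 208.] 224 [0.678 0.189 0.155]
```

```bash
python3 -m inch '[[[0.0345,-0.0355,0.01,0.18,1],[0.0345,-0.0355,0.01,0.18,1],[0.0345,-0.0355,0.01,0.18,1],[0.0345,-0.0355,0.01,0,1],[0.0345,-0.0355,0.01,0,1],[0.0345,-0.0355,0.01,0,1],[0.0345,-0.0355,0.01,0,1],[0.0345,-0.0355,0,0,1],[0.0345,-0.0355,0,0,1],[0.0345,-0.0355,0,0,1]]]'
python3 -m inch '[[[0.0345,-0.0355,0,0,0.75],[0.0345,-0.0355,0,0,0.75],[0.0345,-0.0355,0,0,0.75],[0.0345,-0.0355,0,0,0.75],[0,0,0,0,0.75],[0,0,0,0,0.75],[0,0,0,0,0.75],[0,0,0,0,0.75],[0,0,0,0,0.75],[0,0,0,0,0.75]]]'
python3 - <<'E'
from h import *
s,c=grab('wrist','w1.png')
for col in HUE:
    for ce,st in blobs(c['img'],col,200):
        print(col,ce.round(),st.tolist(),onz(c,*ce,0.16,s).round(4))
E
```

```text
clock: 1.5
tcp_pos: [0.5042, 0.1965, 0.374]
orientation: [0.0, -0.13, 0.991, 0.0]
contact_force: [0.1, -0.5, -0.1]
width: 0.0856
grip_force: 0.0
clock: 2.75
tcp_pos: [0.6411, 0.0561, 0.3741]
orientation: [0.0, -0.13, 0.991, 0.0]
contact_force: [0.1, 1.0, -0.2]
width: 0.0641
grip_force: 0.0
red [531.  71.] [522, 62, 21, 19, 238] [0.4954 0.2015 0.16  ]
red [459. 116.] [436, 94, 47, 44, 1557] [0.5443 0.1573 0.16  ]
red [488. 191.] [465, 171, 46, 41, 1404] [0.6002 0.2095 0.16  ]
blue [370. 114.] [349, 93, 42, 42, 1380] [0.563  0.0816 0.16  ]
blue [323. 189.] [304, 170, 39, 38, 1122] [0.6386 0.06   0.16  ]
blue [149. 207.] [136, 195, 28, 24, 282] [ 0.6981 -0.0946  0.16  ]
blue [274. 300.] [263, 291, 22, 19, 328] [0.7687 0.0423 0.16  ]
yellow [360. 254.] [342, 234, 38, 40, 1183] [0.6937 0.1134 0.16  ]
yellow [437. 254.] [417, 235, 42, 39, 1204] [0.6742 0.1879 0.16  ]
yellow [310. 358.] [285, 348, 43, 20, 462] [0.8323 0.0978 0.16  ]
```

View pics/w1.png

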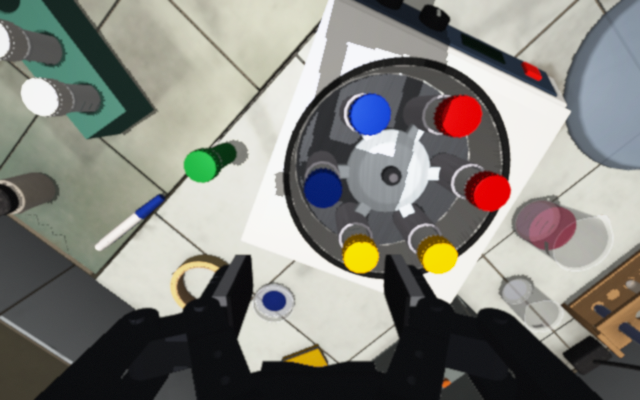

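The wrist view shows all six caps plainly. The rotor centre comes out at (0.619, 0.135), with sleeves every 60° from -16.1°. The open fingers are at the bottom and the target blue cap is at (323,189). Next I pick it with a radial grip.

```bash
python3 -m inch '[[[-0.0035,0.003,-0.04,0,0.75],[0,0,-0.04,0,0.75],[0,0,-0.04,0,0.75],[0,0,-0.03,0,0.75],[0,0,-0.015,0,0.75],[0,0,0,0,0.75],[0,0,0,0,0],[0,0,0,0,0],[0,0,0,0,0],[0,0,0,0,0]]]'
python3 - <<'E'
from h import *
s,c=grab('wrist','w2.png');print(s['width'],s['grip_force'],s['contact_force'])
E
```

```text
clock: 4.05
tcp_pos: [0.6385, 0.059, 0.2108]
orientation: [0.002, -0.13, 0.991, 0.0]
contact_force: [-0.1, 1.1, 6.0]
width: 0.0334
grip_force: 59.6
0.033392745507017776 59.63744938373566 [-0.07444374  1.09101467  6.00916641]
```

View pics/w2.png

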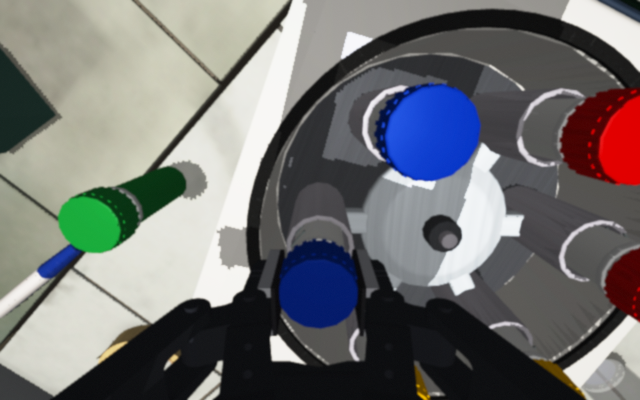

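```bash
python3 -m inch '[[[0,0,0.02,0,0],[0,0,0.03,0,0],[0,0,0.04,0,0],[0,0,0.04,0,0],[0,0,0.035,0,0],[-0.006,-0.05,0,0.1,0],[-0.006,-0.06,0,0.12,0],[-0.006,-0.06,0,0.12,0],[-0.006,-0.06,0,0.12,0],[-0.006,-0.06,0,0.1,0]]]'
python3 -m inch '[[[0,-0.01,0,0,0],[0,0,0,0,0],[0,0,0,0,0],[0,0,0,0,0],[0,0,0,0,0],[0,0,0,0,0],[0,0,0,0,0],[0,0,0,0,0],[0,0,0,0,0],[0,0,0,0,0]]]'
python3 - <<'E'
from h import *
s,c=grab('wrist','w3.png');print(s['width'],s['grip_force'])
E
```

```text
clock: 5.35
tcp_pos: [0.6204, -0.1789, 0.3699]
orientation: [-0.016, -0.35, 0.936, -0.025]
contact_force: [-0.3, 0.3, -1.2]
width: 0.0332
grip_force: 59.9
clock: 6.6
tcp_pos: [0.6224, -0.1806, 0.3693]
orientation: [-0.016, -0.35, 0.936, -0.026]
contact_force: [0.8, -0.5, -0.7]
width: 0.0334
grip_force: 59.9
0.03340593494412324 59.93091881275177
```

View pics/w3.png

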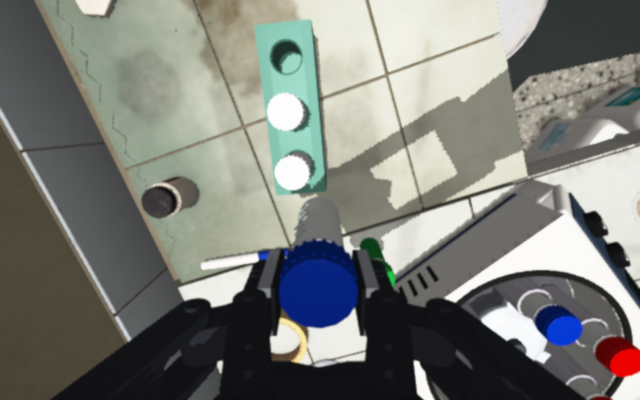

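The wrist view shows the rack's empty hole at (287,57), the white caps at (287,112) and (293,172), and the blue tube held between the pads. The measured pose is slightly tilted and short of target, so I check the joints.

```bash
python3 - <<'E'
from h import *
from scipy.spatial.transform import Rotation as R
s=sensors.state();print(s['joints'].round(3),s['tcp_pos'])
q=s['orientation'];print(R.from_quat([q[1],q[2],q[3],q[0]]).as_matrix().round(3))
c={'img':cv2.imread('pics/w3.png')}; _,c=grab('wrist')
g=cv2.cvtColor(c['img'],cv2.COLOR_RGB2HSV)
m=((g[...,1]<25)&(g[...,2]>215)).astype(np.uint8); m[:, :260]=0; m[:,320:]=0;m[200:]=0
n,l,st,ce=cv2.connectedComponentsWithStats(m)
for i in range(1,n):
    if st[i][4]>300: print(ce[i],st[i],onz(c,*ce[i],0.127,s).round(4))
g2=g[30:85,265:320]; d=((g2[...,2]<105)).astype(np.uint8)
for x in cv2.findContours(d,0,2)[0]:
    if cv2.contourArea(x)>100: 
        e=cv2.fitEllipse(x);print('dark',e,cv2.boundingRect(x))
for u,v in [(287,57),(257,24),(310,20),(277,194),(326,190)]: print(onz(c,u,v,0.066,s).round(4))
cv2.imwrite('pics/w3c.png',cv2.resize(c['img'][10:205,235:345,::-1],None,fx=3,fy=3,interpolation=2))
E
```

```text
[-0.277  0.408  1.268 -0.061  1.461 -2.557] [ 0.62236088 -0.18066368  0.36933922]
[[-0.754 -0.656 -0.012]
 [-0.655  0.754 -0.06 ]
 [ 0.048 -0.037 -0.998]]
[310.76966292  13.60486891] [296   0  24  52 534] [ 0.5074 -0.3015  0.127 ]
[284.48402256 111.32800752] [ 267   93   36   38 1064] [ 0.5878 -0.2659  0.127 ]
[291.48630887 172.57393209] [275 156  34  34 913] [ 0.6292 -0.2225  0.127 ]
dark ((18.868412017822266, 23.8000545501709), (24.533050537109375, 29.865732192993164), 37.52521514892578) (6, 11, 30, 31)
[ 0.5459 -0.308   0.066 ]
[ 0.5418 -0.3537  0.066 ]
[ 0.5016 -0.3125  0.066 ]
[ 0.6741 -0.218   0.066 ]
[ 0.6301 -0.1761  0.066 ]
```

View pics/w3c.png

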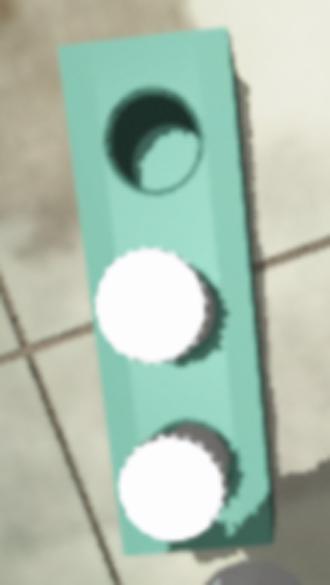

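The last joint is on its limit (-2.557), which is why the tool tilted. A yaw of about 105° clears the neighbouring white cap just as well, so I turn back to that. The hole, in the crop at (154,141), lies at (0.546, -0.3085).

```bash
python3 -m inch '[[[0,0,0,-0.15,0],[0,0,0,-0.15,0],[0,0,0,-0.15,0],[-0.019,-0.032,0,0,0],[-0.019,-0.032,0,0,0],[-0.019,-0.032,0,0,0],[-0.019,-0.032,0,0,0],[0,0,0,0,0],[0,0,0,0,0],[0,0,0,0,0]]]'
python3 - <<'E'
from h import *
s=sensors.state();print(s['joints'].round(3),s['tcp_pos'])
s,c=grab('wrist')
E
```

```text
clock: 7.95
tcp_pos: [0.547, -0.3077, 0.3693]
orientation: [-0.021, -0.133, 0.991, -0.021]
contact_force: [-0.9, 0.1, -0.1]
width: 0.033
grip_force: 59.8
[-0.507  0.379  1.314 -0.06   1.458 -2.338] [ 0.54697059 -0.30773767  0.36929693]
```

The tilt (about 3.4°, all in joint 4) stays in the commanded pose. I can cancel it at a reach limit. I'll turn the tool so the lean points back toward the base, rise in free space until the arm is nearly straight, then push outward a little.

```bash
cat > t.py <<'E'
from h import *
from scipy.spatial.transform import Rotation as R
s=sensors.state();q=s['orientation'];M=R.from_quat([q[1],q[2],q[3],q[0]]).as_matrix()
a=s['joints'][0];o=np.array([np.cos(a),np.sin(a),0]);l=np.array([-np.sin(a),np.cos(a),0])
print('j',s['joints'].round(3),'tcp',s['tcp_pos'].round(4),'r',np.hypot(*s['tcp_pos'][:2]).round(3),'lean out/left deg',np.degrees([M[:,2]@o,M[:,2]@l]).round(2),'yaw',np.degrees(np.arctan2(M[1,1],M[0,1])).round(1),'w',round(s['width'],4),'t',s['clock'])
E
python3 -m inch '[[[0,0,0.05,-0.18,0],[0,0,0.05,-0.18,0],[0,0,0.05,-0.18,0],[0,0,0.05,-0.18,0],[0,0,0.05,-0.18,0],[0,0,0.05,-0.18,0],[0,0,0.05,-0.18,0],[0,0,0.05,-0.17,0],[0,0,0,0,0],[0,0,0,0,0]]]'; python3 t.py
```

```text
clock: 9.25
tcp_pos: [0.4514, -0.2528, 0.7268]
orientation: [-0.09, 0.537, 0.839, 0.009]
contact_force: [0.6, 0.3, -1.6]
width: 0.0332
grip_force: 61.5
j [-0.544  0.481  0.215  0.047  2.624 -0.937] tcp [ 0.4514 -0.2528  0.7268] r 0.517 lean out/left deg [-10.26   1.33] yaw 25.1 w 0.0332 t 9.25
```

```bash
python3 -m inch '[[[0.034,-0.021,-0.025,0,0],[0.034,-0.021,-0.025,0,0],[0.034,-0.021,-0.025,0,0],[0.034,-0.021,-0.025,0,0],[0,0,0,0,0],[0,0,0,0,0],[0,0,0,0,0],[0,0,0,0,0],[0,0,0,0,0],[0,0,0,0,0]]]'; python3 t.py
```

```text
clock: 10.5
tcp_pos: [0.5728, -0.3287, 0.6114]
orientation: [-0.084, 0.538, 0.838, 0.01]
contact_force: [0.1, -0.4, -0.8]
width: 0.0333
grip_force: 61.5
j [-0.547  0.663  0.214  0.037  2.432 -0.951] tcp [ 0.5728 -0.3287  0.6114] r 0.66 lean out/left deg [-9.59  1.37] yaw 24.9 w 0.0333 t 10.5
```

```bash
python3 -m inch '[[[0.017,-0.01,0.01,0,0],[0.017,-0.01,0.01,0,0],[0.017,-0.01,0.01,0,0],[0,0,0,0,0],[0,0,0,0,0],[0,0,0,0,0],[0,0,0,0,0],[0,0,0,0,0],[0,0,0,0,0],[0,0,0,0,0]]]'; python3 t.py
```

```text
clock: 11.75
tcp_pos: [0.5873, -0.3374, 0.6001]
orientation: [-0.071, 0.539, 0.839, 0.011]
contact_force: [0.3, -0.7, -0.2]
width: 0.0333
grip_force: 61.5
j [-0.548  0.678  0.215  0.037  2.389 -0.951] tcp [ 0.5873 -0.3374  0.6001] r 0.677 lean out/left deg [-8.04  1.45] yaw 24.8 w 0.0333 t 11.75
```

```bash
python3 -m inch '[[[0.034,-0.021,0.025,0,0],[0.034,-0.021,0.025,0,0],[0.034,-0.021,0.025,0,0],[0.034,-0.021,0.025,0,0],[0,0,0,0,0],[0,0,0,0,0],[0,0,0,0,0],[0,0,0,0,0],[0,0,0,0,0],[0,0,0,0,0]]]'; python3 t.py
```

```text
clock: 13.0
tcp_pos: [0.6159, -0.3579, 0.5849]
orientation: [-0.025, 0.541, 0.841, 0.014]
contact_force: [0.4, -0.1, -0.2]
width: 0.0333
grip_force: 61.5
j [-0.553  0.696  0.215  0.039  2.28  -0.955] tcp [ 0.6159 -0.3579  0.5849] r 0.712 lean out/left deg [-2.85  1.68] yaw 24.5 w 0.0333 t 13.0
```

```bash
python3 -m inch '[[[-0.034,0.021,-0.03,0,0],[0,0,0,0.18,0],[0,0,0,0.18,0],[0,0,0,0.17,0],[0.034,-0.021,0.03,0,0],[0.034,-0.021,0.025,0,0],[0.034,-0.021,0.025,0,0],[0,0,0,0,0],[0,0,0,0,0],[0,0,0,0,0]]]'; python3 t.py
```

```text
clock: 14.25
tcp_pos: [0.6308, -0.3692, 0.5793]
orientation: [0.003, 0.302, 0.953, 0.0]
contact_force: [-0.6, -0.1, -0.9]
width: 0.0333
grip_force: 61.6
j [-0.546  0.703  0.214  0.003  2.218 -1.501] tcp [ 0.6308 -0.3692  0.5793] r 0.731 lean out/left deg [0.34 0.12] yaw 54.8 w 0.0333 t 14.25
```

Upright again (0.3°). Next I go over the rack hole with the yaw turned to lie across the row.

```bash
python3 -m inch '[[[-0.0106,0.0076,-0.026,-0.165,0],[-0.0106,0.0076,-0.026,-0.165,0],[-0.0106,0.0076,-0.026,-0.165,0],[-0.0106,0.0076,-0.026,-0.165,0],[-0.0106,0.0076,-0.026,-0.165,0],[-0.0106,0.0076,-0.026,-0.165,0],[-0.0106,0.0076,-0.026,-0.165,0],[-0.0106,0.0076,-0.026,-0.165,0],[0,0,0,0,0],[0,0,0,0,0]]]'; python3 t.py
```

```text
clock: 15.5
tcp_pos: [0.5473, -0.3092, 0.3716]
orientation: [0.003, 0.823, 0.569, -0.0]
contact_force: [0.1, 0.3, 0.4]
width: 0.0331
grip_force: 61.6
j [-0.531  0.373  1.315 -0.003  1.447 -0.17 ] tcp [ 0.5473 -0.3092  0.3716] r 0.629 lean out/left deg [ 0.36 -0.17] yaw -20.7 w 0.0331 t 15.5
```

```bash
python3 -m inch '[[[-0.001,0.0005,-0.04,0,0],[0,0,-0.04,0,0],[0,0,-0.035,0,0],[0,0,-0.015,0,0],[0,0,-0.015,0,0],[0,0,-0.015,0,0],[0,0,-0.015,0,0],[0,0,0,0,0],[0,0,0,0,0],[0,0,0,0,0]]]'; python3 t.py
```

```text
clock: 16.75
tcp_pos: [0.5462, -0.3095, 0.1942]
orientation: [0.004, 0.823, 0.568, -0.001]
contact_force: [2.2, -5.1, -3.9]
width: 0.0331
grip_force: 61.1
j [-0.532  0.482  1.597 -0.005  1.057 -0.167] tcp [ 0.5462 -0.3095  0.1942] r 0.628 lean out/left deg [ 0.34 -0.26] yaw -20.8 w 0.0331 t 16.75
```

```bash
python3 -m inch '[[[0.0005,-0.001,-0.005,0,0],[0,0,-0.006,0,0],[0,0,-0.005,0,0],[0,0,-0.003,0,0],[0,0,-0.002,0,0],[0,0,0,0,0],[0,0,0,0,0],[0,0,0,0,0],[0,0,0,0,0],[0,0,0,0,0]]]'; python3 t.py
```

```text
clock: 18.0
tcp_pos: [0.5466, -0.3099, 0.174]
orientation: [0.003, 0.823, 0.568, -0.0]
contact_force: [0.2, -5.2, 2.8]
width: 0.0334
grip_force: 61.6
j [-0.533  0.502  1.619 -0.004  1.015 -0.168] tcp [ 0.5466 -0.3099  0.174 ] r 0.628 lean out/left deg [ 0.32 -0.2 ] yaw -20.8 w 0.0334 t 18.0
```

```bash
python3 -m inch '[[[0,0,0,0,0.75],[0,0,0,0,0.75],[0,0,0,0,0.75],[0,0,0.03,0,0.75],[0,0,0.045,0,0.75],[0,0,0.05,0,0.75],[0,0,0.03,0,0.75],[0,0.0519,0,0.08,0.75],[0,0.0519,0,0,0.75],[0,0.0519,0,0,0.75]]]'
python3 -m inch '[[[0,0.0519,0,0,0.75],[0,0.0519,0,0,0.75],[0,0.0519,0,0,0.75],[0,0.0519,0,0,0.75],[0,0.0519,0,0,0.75],[-0.002,0.0519,0,0,0.75],[0,0,0,0,0.75],[0,0,0,0,0.75],[0,0,0,0,0.75],[0,0,0,0,0.75]]]'; python3 t.py
python3 - <<'E'
from h import *
s,c=grab('wrist','w4.png')
for col in HUE:
    for ce,st in blobs(c['img'],col,200):
        print(col,ce.round(),st.tolist(),onz(c,*ce,0.16,s).round(4))
E
```

```text
clock: 19.25
tcp_pos: [0.5456, -0.1518, 0.3287]
orientation: [0.001, 0.8, 0.6, -0.0]
contact_force: [1.3, 0.2, 0.4]
width: 0.0641
grip_force: 0.0
clock: 20.5
tcp_pos: [0.5441, 0.1568, 0.3289]
orientation: [0.002, 0.8, 0.6, -0.001]
contact_force: [-0.6, 0.4, 0.0]
width: 0.064
grip_force: 0.0
j [ 0.262  0.291  1.542 -0.004  1.308  0.548] tcp [0.5441 0.1568 0.3289] r 0.566 lean out/left deg [ 0.01 -0.23] yaw -16.3 w 0.064 t 20.5
red [371. 115.] [346, 90, 51, 51, 1994] [0.6013 0.212  0.16  ]
red [225. 117.] [218, 107, 14, 21, 230] [0.4983 0.2407 0.16  ]
red [318. 203.] [296, 180, 45, 47, 1660] [0.5451 0.1582 0.16  ]
blue [593. 175.] [578, 162, 30, 28, 637] [0.7562 0.1198 0.16  ]
blue [364. 279.] [343, 260, 41, 38, 1262] [0.5638 0.0807 0.16  ]
yellow [476. 115.] [446, 89, 60, 53, 2418] [0.6753 0.1906 0.16  ]
yellow [511. 202.] [483, 178, 56, 49, 2030] [0.6931 0.116  0.16  ]
```

View pics/w4.png

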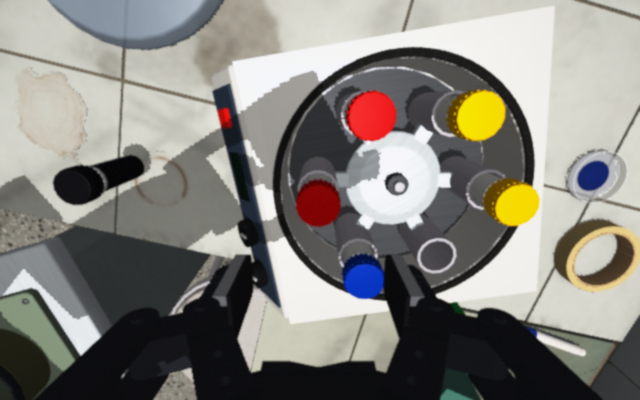

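The empty sleeve shows at (437,255) and the red tube to take is at (318,203). The rotor has not turned. I pick it and carry it to the freed sleeve.

```bash
python3 -m inch '[[[0,0,-0.04,0,0.75],[0,0,-0.04,0,0.75],[0,0,-0.025,0,0.75],[0,0,-0.013,0,0.75],[0,0,0,0,0.75],[0,0,0,0,0],[0,0,0,0,0],[0,0,0,0,0],[0,0,0,0,0],[0,0,0,0,0]]]'
python3 -m inch '[[[0,0,0.02,0,0],[0,0,0.04,0,0],[0,0,0.04,0,0],[0,0,0.04,0,0],[0.0188,-0.0194,0.02,-0.175,0],[0.0188,-0.0194,0,-0.175,0],[0.0188,-0.0194,0,-0.175,0],[0.0188,-0.0194,0,-0.175,0],[0.0188,-0.0194,0,-0.175,0],[0,0,0,-0.172,0]]]'
python3 t.py
```

```text
clock: 21.8
tcp_pos: [0.5446, 0.1581, 0.2123]
orientation: [0.002, 0.8, 0.6, 0.001]
contact_force: [-0.6, 0.6, 5.8]
width: 0.0332
grip_force: 59.3
clock: 23.05
tcp_pos: [0.639, 0.0594, 0.37]
orientation: [0.002, 0.993, 0.116, -0.002]
contact_force: [-0.6, 0.2, -1.1]
width: 0.0335
grip_force: 60.6
j [ 0.076  0.4    1.277 -0.003  1.467  1.414] tcp [0.639  0.0594 0.37  ] r 0.642 lean out/left deg [-0.2  -0.19] yaw -76.7 w 0.0335 t 23.05
```

```bash
python3 -m inch '[[[-0.0008,0.0005,-0.04,0,0],[0,0,-0.03,0,0],[0,0,-0.015,0,0],[0,0,-0.015,0,0],[0,0,-0.015,0,0],[0,0,-0.015,0,0],[0,0,0,0,0],[0,0,0,0,0],[0,0,0,0,0],[0,0,0,0,0]]]'; python3 t.py
```

```text
clock: 24.3
tcp_pos: [0.6374, 0.0612, 0.2413]
orientation: [0.001, 0.993, 0.12, -0.001]
contact_force: [1.4, -2.0, -1.2]
width: 0.033
grip_force: 60.5
j [ 0.079  0.464  1.498 -0.003  1.181  1.41 ] tcp [0.6374 0.0612 0.2413] r 0.64 lean out/left deg [-0.11 -0.18] yaw -76.2 w 0.033 t 24.3
```

Low forces, so it is entering. I finish the insertion, release, rise and move over the yellow tube at 44°.

```bash
python3 -m inch '[[[0.0003,-0.0005,-0.01,0,0],[0,0,-0.01,0,0],[0,0,-0.006,0,0],[0,0,-0.003,0,0],[0,0,0,0,0],[0,0,0,0,0],[0,0,0,0,0.75],[0,0,0,0,0.75],[0,0,0,0,0.75],[0,0,0,0,0.75]]]'; python3 t.py
```

```text
clock: 25.55
tcp_pos: [0.6374, 0.0609, 0.2116]
orientation: [0.001, 0.993, 0.12, -0.002]
contact_force: [0.7, 0.4, 0.7]
width: 0.0638
grip_force: 0.0
j [ 0.078  0.488  1.537 -0.003  1.12   1.41 ] tcp [0.6374 0.0609 0.2116] r 0.64 lean out/left deg [-0.21 -0.15] yaw -76.2 w 0.0638 t 25.55
```

```bash
python3 -m inch '[[[0,0,0.04,0,0.75],[0,0,0.04,0,0.75],[0,0,0.04,0.17,0.75],[0.0095,0.0325,0,0.175,0.75],[0.0095,0.0325,0,0.175,0.75],[0.0095,0.0325,0,0.175,0.75],[0.0095,0.0325,0,0.175,0.75],[0,0,0,0.175,0.75],[0,0,0,0.175,0.75],[0,0,0,0.175,0.75]]]'
python3 -m inch '[[[0,0,0,0.175,0.75],[0,0,0,0.175,0.75],[0,0,0,0.175,0.75],[0,0,0,0.175,0.75],[0,0,0,0,0.75],[0,0,0,0,0.75],[0,0,0,0,0.75],[0,0,0,0,0.75],[0,0,0,0,0.75],[0,0,0,0,0.75]]]'; python3 t.py
python3 - <<'E'
from h import *
s,c=grab('wrist','w5.png')
for col in HUE:
    for ce,st in blobs(c['img'],col,200):
        print(col,ce.round(),st.tolist(),onz(c,*ce,0.16,s).round(4))
E
```

```text
clock: 26.8
tcp_pos: [0.6754, 0.1911, 0.3315]
orientation: [0.002, 0.682, 0.732, -0.001]
contact_force: [0.2, 0.3, 0.1]
width: 0.0639
grip_force: 0.0
clock: 28.05
tcp_pos: [0.6755, 0.1909, 0.3319]
orientation: [0.002, 0.392, 0.92, 0.0]
contact_force: [0.1, -0.0, 0.3]
width: 0.0639
grip_force: 0.0
j [ 0.26   0.513  1.185 -0.002  1.439 -0.505] tcp [0.6755 0.1909 0.3319] r 0.702 lean out/left deg [ 0.21 -0.11] yaw 43.8 w 0.0639 t 28.05
red [454.  14.] [446, 0, 16, 34, 283] [0.649  0.3524 0.16  ]
red [264. 118.] [239, 93, 51, 50, 1943] [0.6006 0.2118 0.16  ]
red [184. 275.] [161, 253, 47, 45, 1575] [0.6373 0.0635 0.16  ]
blue [122. 206.] [99, 184, 48, 45, 1549] [0.563  0.0804 0.16  ]
blue [349. 326.] [337, 317, 24, 20, 371] [0.7788 0.1253 0.16  ]
yellow [317. 204.] [294, 180, 45, 47, 1649] [0.6752 0.1906 0.16  ]
yellow [272. 277.] [252, 254, 42, 45, 1530] [0.6936 0.1157 0.16  ]
```

View pics/w5.png

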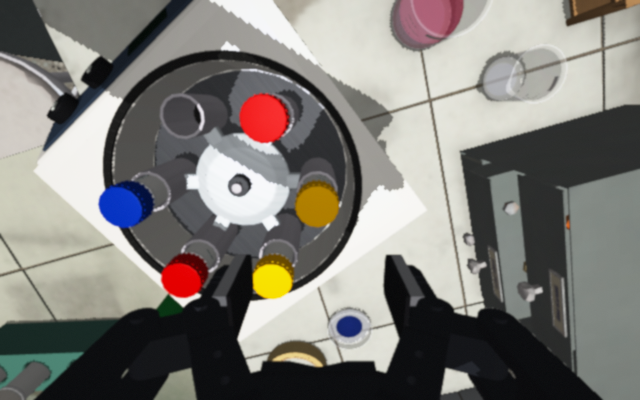

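Rotor unturned; red now sits at (184,275) opposite the other red (264,118), the sleeve at (183,115) is empty, and yellow is under the gripper at (317,204). Picking the yellow.

```bash
python3 -m inch '[[[0,-0.0005,-0.04,0,0.75],[0,0,-0.04,0,0.75],[0,0,-0.028,0,0.75],[0,0,-0.013,0,0.75],[0,0,0,0,0.75],[0,0,0,0,0],[0,0,0,0,0],[0,0,0,0,0],[0,0,0,0,0],[0,0,0,0,0]]]'
python3 -m inch '[[[0,0,0.02,0,0],[0,0,0.04,0,0],[0,0,0.04,0,0],[0,0,0.04,0,0],[-0.0263,-0.0067,0.02,-0.175,0],[-0.0263,-0.0067,0,-0.175,0],[-0.0263,-0.0067,0,-0.175,0],[-0.0263,-0.0067,0,-0.175,0],[-0.0262,-0.0067,0,-0.175,0],[0,0,0,-0.172,0]]]'
python3 t.py
```

```text
clock: 29.35
tcp_pos: [0.6761, 0.1904, 0.2128]
orientation: [0.003, 0.392, 0.92, 0.001]
contact_force: [0.2, 0.2, 5.9]
width: 0.0329
grip_force: 59.6
clock: 30.6
tcp_pos: [0.5423, 0.1565, 0.3714]
orientation: [0.002, 0.801, 0.598, -0.001]
contact_force: [0.3, 0.3, -1.3]
width: 0.0333
grip_force: 60.2
j [ 0.262  0.269  1.468 -0.004  1.405  0.551] tcp [0.5423 0.1565 0.3714] r 0.564 lean out/left deg [ 0.   -0.22] yaw -16.5 w 0.0333 t 30.6
```

```bash
python3 -m inch '[[[0.0017,0.0005,-0.04,0,0],[0,0,-0.03,0,0],[0,0,-0.015,0,0],[0,0,-0.015,0,0],[0,0,-0.015,0,0],[0,0,-0.015,0,0],[0,0,0,0,0],[0,0,0,0,0],[0,0,0,0,0],[0,0,0,0,0]]]'; python3 t.py
```

```text
clock: 31.85
tcp_pos: [0.546, 0.1574, 0.2414]
orientation: [0.002, 0.8, 0.601, -0.0]
contact_force: [0.1, -0.3, 0.2]
width: 0.0335
grip_force: 60.2
j [ 0.262  0.355  1.677 -0.004  1.108  0.546] tcp [0.546  0.1574 0.2414] r 0.568 lean out/left deg [ 0.07 -0.23] yaw -16.2 w 0.0335 t 31.85
```

```bash
python3 -m inch '[[[-0.001,0,-0.01,0,0],[0,0,-0.01,0,0],[0,0,-0.006,0,0],[0,0,-0.003,0,0],[0,0,0,0,0],[0,0,0,0,0],[0,0,0,0,0.75],[0,0,0,0,0.75],[0,0,0,0,0.75],[0,0,0,0,0.75]]]'; python3 t.py
python3 -m inch '[[[0,0,0.04,0,0.75],[0,0,0.04,0,0.75],[0,0,0.04,0,0.75],[0,-0.0519,0,-0.08,0.75],[0,-0.0519,0,0,0.75],[0,-0.0519,0,0,0.75],[0,-0.0519,0,0,0.75],[0,-0.0519,0,0,0.75],[0,-0.0519,0,0,0.75],[0,-0.0519,0,0,0.75]]]'
python3 -m inch '[[[0,-0.0519,0,0,0.75],[0,-0.0519,0,0,0.75],[0,0,0,0,0.75],[0,0,0,0,0.75],[0,0,0,0,0.75],[0,0,0,0,0.75],[0,0,0,0,0.75],[0,0,0,0,0.75],[0,0,0,0,0.75],[0,0,0,0,0.75]]]'
python3 t.py
python3 - <<'E'
from h import *
s,c=grab('wrist','w6.png')
for ce,st in blobs(c['img'],'blue',200):
        print(ce.round(),st.tolist(),onz(c,*ce,0.122,s).round(4))
E
```

```text
clock: 33.1
tcp_pos: [0.5448, 0.1574, 0.2117]
orientation: [0.002, 0.8, 0.601, -0.001]
contact_force: [-0.5, 0.6, 0.4]
width: 0.0641
grip_force: 0.0
j [ 0.263  0.381  1.72  -0.005  1.041  0.547] tcp [0.5448 0.1574 0.2117] r 0.567 lean out/left deg [ 0.   -0.23] yaw -16.2 w 0.0641 t 33.1
clock: 34.35
tcp_pos: [0.5446, -0.2076, 0.3319]
orientation: [0.002, 0.823, 0.568, -0.001]
contact_force: [1.3, -0.2, -0.2]
width: 0.064
grip_force: 0.0
clock: 35.6
tcp_pos: [0.5448, -0.3097, 0.3318]
orientation: [0.002, 0.823, 0.568, -0.001]
contact_force: [0.8, 0.2, 0.0]
width: 0.0643
grip_force: 0.0
j [-0.534  0.387  1.392 -0.003  1.36  -0.171] tcp [ 0.5448 -0.3097  0.3318] r 0.627 lean out/left deg [ 0.15 -0.17] yaw -20.7 w 0.0643 t 35.6
[318. 189.] [300, 169, 38, 40, 1159] [ 0.5467 -0.3077  0.122 ]
```

```bash
python3 -m inch '[[[0.0015,0.001,-0.04,0,0.75],[0,0,-0.045,0,0.75],[0,0,-0.04,0,0.75],[0,0,-0.025,0,0.75],[0,0,-0.008,0,0.75],[0,0,0,0,0.75],[0,0,0,0,0],[0,0,0,0,0],[0,0,0,0,0],[0,0,0,0,0]]]'
python3 -m inch '[[[0,0,0.02,0,0],[0,0,0.045,0,0],[0,0,0.045,0,0],[0,0,0.045,0,0],[0,0,0.043,0,0],[0.0143,0.0554,0,0.16,0],[0.0143,0.0554,0,0.16,0],[0.0143,0.0554,0,0.16,0],[0.0143,0.0554,0,0.16,0],[0.0143,0.0554,0,0.16,0]]]'
python3 -m inch '[[[0.0143,0.0554,0,0.16,0],[0.0143,0.0554,0,0.17,0],[0.0143,0.0554,0,0,0],[0.0143,0.0554,0,0,0],[0,0,0,0,0],[0,0,0,0,0],[0,0,0,0,0],[0,0,0,0,0],[0,0,0,0,0],[0,0,0,0,0]]]'
python3 t.py
```

```text
clock: 36.9
tcp_pos: [0.5469, -0.3091, 0.1755]
orientation: [0.003, 0.823, 0.568, -0.0]
contact_force: [-0.4, 0.1, 6.4]
width: 0.0335
grip_force: 59.3
clock: 38.15
tcp_pos: [0.6179, -0.0299, 0.3718]
orientation: [0.002, 0.534, 0.845, 0.0]
contact_force: [0.1, 0.4, -0.6]
width: 0.0329
grip_force: 60.6
clock: 39.4
tcp_pos: [0.675, 0.1894, 0.3721]
orientation: [0.002, 0.391, 0.92, 0.0]
contact_force: [-1.1, 0.6, -0.1]
width: 0.0331
grip_force: 60.6
j [ 0.258  0.501  1.109 -0.002  1.528 -0.509] tcp [0.675  0.1894 0.3721] r 0.701 lean out/left deg [ 0.22 -0.1 ] yaw 44.0 w 0.0331 t 39.4
```

```bash
python3 -m inch '[[[0.0005,0.0005,-0.04,0,0],[0,0,-0.03,0,0],[0,0,-0.015,0,0],[0,0,-0.015,0,0],[0,0,-0.015,0,0],[0,0,-0.015,0,0],[0,0,0,0,0],[0,0,0,0,0],[0,0,0,0,0],[0,0,0,0,0]]]'; python3 t.py
```

```text
clock: 40.65
tcp_pos: [0.6757, 0.1903, 0.2425]
orientation: [0.002, 0.391, 0.92, 0.001]
contact_force: [0.8, -1.2, -0.4]
width: 0.0333
grip_force: 60.7
j [ 0.259  0.557  1.333 -0.002  1.248 -0.508] tcp [0.6757 0.1903 0.2425] r 0.702 lean out/left deg [ 0.26 -0.11] yaw 44.0 w 0.0333 t 40.65
```

```bash
python3 -m inch '[[[0,0,-0.01,0,0],[0,0,-0.01,0,0],[0,0,-0.007,0,0],[0,0,-0.003,0,0],[0,0,0,0,0],[0,0,0,0,0],[0,0,0,0,0.75],[0,0,0,0,0.75],[0,0,0,0,0.75],[0,0,0,0,0.75]]]'
python3 -m inch '[[[0,0,0.04,0,0.75],[0,0,0.04,0,0.75],[0,0,0.04,0,0.75],[-0.03,-0.04,0.02,0,0.75],[-0.03,-0.04,0.02,0,0.75],[-0.03,-0.04,0.02,0,0.75],[-0.03,-0.04,0.02,0,0.75],[-0.03,-0.04,0,0,0.75],[0,0,0,0,0.75],[0,0,0,0,0.75]]]'
python3 -m inch '[[[-0.05,-0.02,0,0,0.75],[-0.05,-0.02,0,0,0.75],[-0.05,-0.02,0,0,0.75],[0,0,0,0,0.75],[0,0,0,0,0.75],[0,0,0,0,0.75],[0,0,0,0,0.75],[0,0,0,0,0.75],[0,0,0,0,0.75],[0,0,0,0,0.75]]]'; python3 t.py
python3 - <<'E'
from h import *
ims=[]
for n,(u,v,w,h) in {'scene':(225,80,200,200),'side':(140,120,230,200)}.items():
    s,c=grab(n)
    ims.append(cv2.resize(c['img'][v:v+h,u:u+w,::-1],(390,390),interpolation=cv2.INTER_CUBIC))
    for col in HUE:
        for ce,st in blobs(c['img'],col,60):
            p=onz(c,*ce,0.155,s)
            if np.hypot(p[0]-.62,p[1]-.135)<.1: print(n,col,p.round(3),ce.round(1))
cv2.imwrite('pics/f.png',np.hstack(ims))
E
```

```text
clock: 41.9
tcp_pos: [0.6754, 0.1904, 0.2115]
orientation: [0.002, 0.391, 0.92, 0.0]
contact_force: [-0.1, -0.3, -0.7]
width: 0.0638
grip_force: 0.0
clock: 43.15
tcp_pos: [0.5258, -0.0094, 0.4119]
orientation: [0.002, 0.391, 0.92, 0.001]
contact_force: [0.1, 0.3, -0.3]
width: 0.0639
grip_force: 0.0
clock: 44.4
tcp_pos: [0.3756, -0.0696, 0.4118]
orientation: [0.002, 0.391, 0.92, 0.0]
contact_force: [-0.1, -0.5, -0.6]
width: 0.0644
grip_force: 0.0
j [-0.213 -0.051  1.739  0.     1.45  -0.981] tcp [ 0.3756 -0.0696  0.4118] r 0.382 lean out/left deg [0.23 0.  ] yaw 44.0 w 0.0644 t 44.4
scene red [0.602 0.213 0.155] [280.5 106. ]
scene red [0.639 0.062 0.155] [328.4 124. ]
scene blue [0.678 0.192 0.155] [308.4 100.5]
scene blue [0.565 0.083 0.155] [298.9 130.1]
scene yellow [0.696 0.116 0.155] [332.2 109.1]
scene yellow [0.545 0.159 0.155] [273.9 120.5]
side red [0.639 0.06  0.155] [249.8 181.8]
side red [0.602 0.211 0.155] [225.8 223.4]
side blue [0.569 0.075 0.155] [272.1 193. ]
side blue [0.679 0.189 0.155] [202.7 207.3]
side yellow [0.696 0.114 0.155] [216.6 187.5]
side yellow [0.545 0.157 0.155] [262.5 216.5]
```

View pics/f.png

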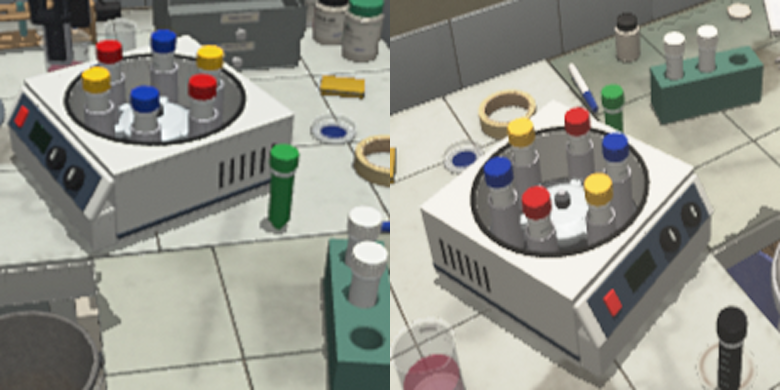

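Both views show each colour facing its twin. The blob positions match the original seated tubes, the white tubes are undisturbed, and the parking hole is empty again.

```bash
python3 -c "
from cell import sign_off
print(sign_off())"
```

```text
the job is handed in; nothing more can be done
None
```

I handed the job in after about 45 s of robot time: in the final camera views all six tubes look fully seated, each facing its twin across the rotor, with the white-capped tubes and look-alikes left where they were; while parking the first tube, a wrist-joint limit tipped it about 10° in mid-air, and I straightened it before lowering it into the rack.

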